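# Reseat the wet canvas carrier on its three-ball registration stand

### The job

The canvas carrier has been knocked off its registration stand and is riding on top of the three balls, held down by its sprung arms. Nudge it along gently by its edges until the springs draw it fully home on all three balls, level and square, and leave it there. The paint is wet, so do not touch the canvas, do not shove or lean on the carrier, and leave the other things on the table alone.

Things in the scene. Friction and masses are not known exactly. Their poses are not given: they have to be found in the camera images.
- stand: Registration stand fixed to the table: grey steel base 230 x 320 x 10 mm. Origin: centre of its underside, on the table; z up, x along the 230 mm side (away from the robot at yaw 0), y along the 320 mm side. An aluminium plate with three ball-topped pillars is clamped on it. The carrier's home is square with the stand at y = 0; along x home is anywhere from -18 to +18 mm, not measured: find it by feel.
- ball_plane (a point): Point over the stand's origin, 130 mm above the table, as high as the ball tops. Seen from home, 12 mm balls on 16 mm pillars stand at x +36, y +75 and -75 mm and x -62, y 0. At x +55, y +142 and -142 mm a post (19 mm collar, top 163 mm) carries an arm, 152 to 160 mm high, that runs 41 mm inwards, then 45 mm to -x: its spring draws a slippery nose onto the carrier with 4 N.
- carrier_mid (a point): Centre of the loose canvas carrier, 6 mm above its underside; axes as the stand's. Aluminium tray 210 (x) x 230 (y) x 12 mm, 0.7 to 0.9 kg, straight upright 12 mm edges with smooth white nylon edging. At the start its underside rides on the ball tops, 16 to 58 mm short of home (towards the stand's -x), up to 9 mm off in y, 0.07 rad off square. Height of this point: 135.7 mm riding, 131.8 mm home (level).
- carrier_front (a point): Middle of the carrier's 230 mm edge on its -x side (nearest the robot), half-way up. Under the carrier a cone (left ball), a vee groove along y (right ball) and a flat recess (rear ball) take the balls 3.9 mm deep; cone and vee catch a ball within 5.5 mm. It slides with 4 to 9 N of level push; once home the balls stop it and the push builds up. Over 20 N from the robot is a shove.
- canvas: Small canvas board with wet paint, 102 x 152 x 5 mm, painted face up, fixed in the middle of the carrier inside a wooden frame 6 mm high (112 x 162 mm outside); origin at the centre of its underside, 6 mm above carrier_mid. Not to be touched.
- thinner_can: White and yellow metal can 60 x 105 x 150 mm with a 22 mm tall cap, 0.8 kg, standing to the left or right of the stand; origin at the centre of its underside. Bystander.
- brush_pot: Round wooden pot, 80 mm across and 95 mm high, with brushes up to 160 mm, standing on the other side of the stand; origin at the centre of its underside. Bystander.
- tape_roll: Roll of tape lying flat, 110 mm across, 25 mm high, just in front (-x side) of the stand; origin at the centre of its underside. Bystander.

How it is judged:
At the end, for the whole second after the job is handed in: The carrier is down on all three balls: its centre point 130.2 to 133 mm above the table, level within 0.012 rad, square with the stand within 0.03 rad, within 4 mm of the stand's y = 0, and at rest; can, pot and tape within 20 mm of where they stood (height (world z) of carrier_mid between 0.1302 and 0.133 m and angle between carrier_mid's own z axis and vertical below 0.012 rad and angle between the x axis of carrier_mid and the x axis of stand, either way round below 0.03 rad and y of carrier_mid in the frame of stand between -0.004 and 0.004 m and linear speed of canvas below 0.01 m/s and not (distance of thinner_can from where it was at the start of the episode above 0.02 m) and not (distance of brush_pot from where it was at the start of the episode above 0.02 m) and not (distance of tape_roll from where it was at the start of the episode above 0.02 m)); the robot touches nothing.
It fails at once if the robot touches the wet canvas (contact force between canvas and the fingers above 0.3 N or contact force between canvas and the arm above 0.3 N).
It fails at once if the carrier is shoved or leaned on with more than 20 N (contact force between carrier and the fingers above 20 N or contact force between carrier and the arm above 20 N).
It fails at once if can, pot or tape is pushed more than 20 mm or tipped (distance of any of thinner_can, brush_pot, tape_roll from where it was at the start of the episode above 0.02 m or angle between any of thinner_can, brush_pot, tape_roll's own z axis and vertical above 0.25 rad).
It also fails if it takes over 54 s, if anything falls off the work surface, if the arm or the gripper's body presses on something with over 40 N, if the wrist force passes 120 N, or if a joint passes its speed limit or range.

### The arm

A 6-joint arm with a two-finger parallel gripper is mounted at the origin on the work surface. World frame = base frame: x ahead of the robot, y to its left, z up, the work surface at z = 0. Lengths are in m, angles in rad, forces in N, time in s.
With the tool pointing down it reaches from about 0.375 to 0.9 m from the base axis. Payload 3.1 kg.
Tool frame: the origin (TCP) lies where the fingers leave the gripper's body, on its centre line; the fingertips stand 73 mm ahead of it and the grasp point (between the pads) lies 54 mm ahead of it; z points along the fingers, y is the line along which they close (so a half turn about z gives the same grasp; the last joint's range is limited). The gripper opens to 85 mm and grips with 20 to 120 N. Pads are 22 mm wide; open, the fingers measure 114 mm over their backs; the gripper's body (76 mm by 85 mm) begins 54 mm behind the grasp point. The pads swing forward as they close: fully open they stand 13 mm farther back than shut.
Start: joints at [-0.178, 0.527, 1.433, -0, 1.181, -0.178], TCP at [0.625, 0, 0.304] pointing down, gripper open.
Joint ranges: [-3.08, 3.08], [-0.75, 2.2], [0.22, 2.44], [-1.43, 4.57], [0, 2.65], [-2.85, 2.85]. Speed limits (rad/s): [2.79, 2.79, 3.14, 3.14, 3.14, 3.14].

### API

Orientations are given as a unit quaternion [x, y, z, w].
In Python, from station import manip gives the robot as it stands.
- The arm moves only by the shell command python3 -m crank 'ROWS' [FORCE]. ROWS is JSON, a list of rows, each an object with "dp": the shift along the tool's x, y, z normalised to -1 to 1, where 1 is 50 cm, a list of three; "delta_rot": the turn, a rotation vector about the tool's x, y, z normalised to -1 to 1, where 1 is 2 pi rad, a list of three; "fingers": the opening, from -1 (shut) to 1 (fully open). A call has 1 to 12 rows; each row shifts and turns the commanded pose from where the row before left it, along the tool's axes as they then stand; what a row does not reach is not made up. A row lasts 1/12 s, in which the tool goes at most 41.7 mm and 7.16 degrees, less where a joint would pass 70% of its speed; a pose out of reach is approached as far as the arm can. A call with a number of a shift or a turn outside -1 to 1 is refused whole. A call with a gripper value outside its range is refused whole. The fingers move at their own pace and stop on an object; FORCE is the grip in N (left out, the last holds). Time passes only in rows, so rows that do not move let the fingers close. It gives the time, the measured TCP pose, the force, the opening and the grip force at its end, in the units of the state.
- manip.sense(): the state, without advancing time (a new reading comes with each control period).
- manip.snapshot(name): name is "scene" or "side" or "wrist"; returns (picture, depth): 400x640x3 uint8, red, green, blue; 400x640 float32, m along the optical axis (not along the pixel's ray), 0 where there is no reading.
- manip.camera_model(name): a dict with "fx", "fy", "cx", "cy" (pixels), "k1" (the pictures are not rectified: a ray, as slopes to the right and down, at radius r is drawn at 1 + k1 r^2 times it, then the intrinsics apply), "origin" and "attitude" of the camera in the world. Camera axes: x right, y up, looking along -z (the intrinsics and any distortion apply to the point x, -y, -z); pixel columns grow to the right and rows downward; lengths in m; the calibration is good to about 2 mm. A picture is of the moment at which its call begins: read the wrist's pose just before it. camera_model takes no time and is no camera call; for the wrist camera it gives the pose at the moment of the call.
- manip.sign_off(): hands the job in; it is judged then, once.
The state is a dict: "t": time; "q": joint angles; "qd": joint speeds; "tau": joint torques, N m; "tcp_pos": TCP position; "tool_rot": TCP orientation; "force": force on the tool from outside, world axes, zero at the start; "ft_torque": the same for the moment, N m; "finger_gap": opening from 0.0 (shut) to 1.0 (fully open); "gripper_force": force on a finger pad.
Only numpy, scipy, OpenCV 4.12 (cv2) and the standard library are available. Lean on these libraries where they do the work, as an engineer would, in place of code of your own. Each camera call takes 0.05 s, during which the arm holds its last target. There are 200 camera calls.

## Working session

There is one attempt and no reset: what is moved stays moved. The work goes in short steps, Python scripts to look and compute and a shell command to move; the robot and the scene stay as the last step left them, time stands still between calls to the robot, and variables do not carry over. Pictures are saved under pics/ and viewed, at most 10 in all, crops included, and the job is handed in when it is done.

```bash
mkdir -p pics; cat > h.py <<'E'
import numpy as np, cv2
from station import manip
from scipy.spatial.transform import Rotation as R
def cam(n):
    m=manip.camera_model(n); a=np.array(m["attitude"],float)
    Rm=a if a.shape==(3,3) else R.from_quat(a).as_matrix()
    return m,Rm,np.array(m["origin"])
def cloud(n,depth,m,Rm,o):
    h,w=depth.shape; v,u=np.mgrid[:h,:w]
    K=np.array([[m["fx"],0,m["cx"]],[0,m["fy"],m["cy"]],[0,0,1.]])
    p=cv2.undistortPoints(np.stack([u,v],-1).reshape(-1,1,2).astype(np.float64),K,np.array([m["k1"],0,0,0.])).reshape(h,w,2)
    P=np.stack([p[...,0]*depth,-p[...,1]*depth,-depth],-1)
    return P@Rm.T+o
E
python3 - <<'E'
from h import *
print(manip.sense())
for n in ("scene","side"):
    m,Rm,o=cam(n); im,d=manip.snapshot(n); print(n,m)
    P=cloud(n,d,m,Rm,o); np.savez(f"{n}0.npz",im=im,d=d,P=P)
    cv2.imwrite(f"pics/{n}0.png",im[...,::-1])
E
```

```text
{'t': 0.0, 'q': array([-1.78499623e-01,  5.28454606e-01,  1.43394292e+00, -3.04974660e-05,
        1.18141796e+00, -1.78470747e-01]), 'qd': array([-0.00086273, -0.00034591, -0.00017028, -0.00079471,  0.00165843,
        0.00247984]), 'tau': array([ 2.50220628e-04, -4.42344439e+01, -1.78024775e+01, -2.06930472e-04,
        8.36740597e-03,  2.24214921e-05]), 'tcp_pos': array([6.24414717e-01, 1.28871273e-04, 3.02927645e-01]), 'tool_rot': array([ 7.07112449e-01,  7.07100239e-01, -6.45460514e-04, -9.04887498e-04]), 'force': array([-0.21455185, -0.30375067,  0.89470819]), 'ft_torque': array([-0.02476111, -0.01061996, -0.04525693]), 'gripper_force': 0.0, 'finger_gap': 0.9969578538840018}
scene {'fx': 398.8257013222229, 'fy': 398.8257013222229, 'cx': 318.1746841772026, 'cy': 193.04939560010573, 'k1': -0.07506572280401795, 'origin': array([1.03624587, 0.11194971, 0.78924487]), 'attitude': array([0.20606311, 0.25432162, 0.72398549, 0.60720962])}
side {'fx': 371.75498820209043, 'fy': 371.75498820209043, 'cx': 323.1146454750743, 'cy': 198.9359326525392, 'k1': -0.08654379034207545, 'origin': array([ 0.14668343, -0.52514053,  0.77463314]), 'attitude': array([ 0.37502049, -0.11727188, -0.24883503,  0.88526158])}
```

View pics/scene0.png

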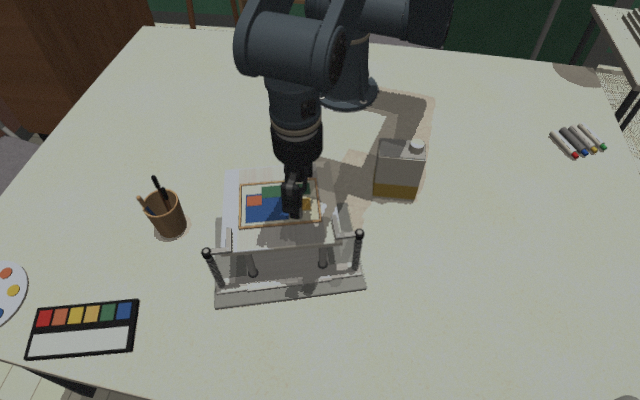

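View pics/side0.png

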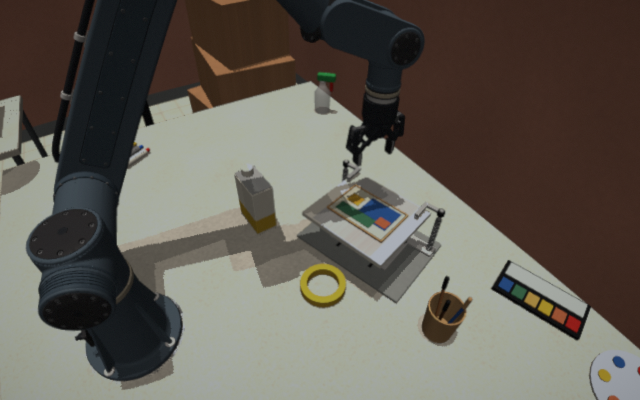

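The scene view shows the carrier under the gripper at about (280,205), the post tops at (208,253) and (360,233), and the base front edge at (215,303)-(367,290). The side view shows the tape at (323,285), the can at (255,200) and the pot at (443,318). Next I'll build a top-down map from the depth.

```bash
python3 - <<'E'
from h import *
s=1000; x0,y0=.35,-.3
top=np.zeros((500,600,3),np.uint8)
out=[]
for n in("scene","side"):
    f=np.load(n+"0.npz"); P=f["P"][f["d"]>0]; C=f["im"][f["d"]>0]
    out.append((P,C))
for k,(zl,zh,) in enumerate([(.006,.014),(.136,.146),(.150,.168)]):
  for n,(P,C) in zip(("scene","side"),out):
    M=(P[:,2]>zl)&(P[:,2]<zh)&(P[:,0]>.35)&(P[:,0]<.84)&(abs(P[:,1])<.29)
    Q=P[M]
    # image: rows = x down from far, cols = y left
    r=(499-(Q[:,0]-x0)*s).astype(int); c=(300-Q[:,1]*s).astype(int)
    top[r,c,k]=255 if n=="scene" else 150
    print(n,zl,len(Q),Q.min(0).round(3),Q.max(0).round(3), 'medz',np.median(Q[:,2]).round(4))
cv2.imwrite("pics/top0.png",top)
E
```

```text
scene 0.006 3831 [ 0.377 -0.232  0.006] [0.765 0.284 0.014] medz 0.01
side 0.006 3655 [ 0.353 -0.235  0.006] [0.762 0.221 0.014] medz 0.0093
scene 0.136 6463 [ 0.361 -0.197  0.136] [0.722 0.231 0.146] medz 0.1416
side 0.136 4735 [ 0.352 -0.201  0.136] [0.718 0.223 0.146] medz 0.1413
scene 0.15 1356 [ 0.357 -0.169  0.15 ] [0.727 0.23  0.168] medz 0.1543
side 0.15 821 [ 0.353 -0.171  0.15 ] [0.727 0.225 0.168] medz 0.1535
```

View pics/top0.png

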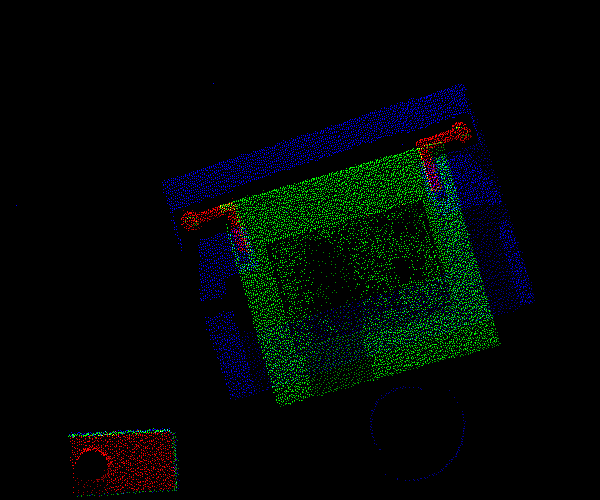

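The map shows the stand (blue) yawed about 17°, the carrier (green) a little less, post tops at map (189,220) and (461,130), the can at the lower left, and the tape in front at (418,432). Now I'll fit the rectangles.

```bash
cat >> h.py <<'E'
from scipy.optimize import least_squares
def rectfit(Q,L,W,yaw0,c0=None):
    # rectangle of known size: soft box, maximise tight fit by robust outside penalty + outward extents
    def edges(yaw):
        c,s=np.cos(yaw),np.sin(yaw); A=Q@np.array([[c,-s],[s,c]])
        return A
    best=None
    for yaw in np.arange(yaw0-.12,yaw0+.12,.002):
        A=edges(yaw); lo=np.percentile(A,.3,axis=0); hi=np.percentile(A,99.7,axis=0)
        area=np.prod(hi-lo)
        if best is None or area<best[0]: best=(area,yaw,lo,hi)
    _,yaw,lo,hi=best; c,s=np.cos(yaw),np.sin(yaw)
    ctr=np.array([[c,-s],[s,c]])@((lo+hi)/2)
    return yaw,ctr,hi-lo
def rot(y): return np.array([[np.cos(y),-np.sin(y)],[np.sin(y),np.cos(y)]])
E
python3 - <<'E'
from h import *
Ps={n:(lambda f:f["P"][f["d"]>0])(np.load(n+"0.npz")) for n in("scene","side")}
for n,P in list(Ps.items())+[("both",np.vstack(list(Ps.values())))]:
    def sel(zl,zh): return P[(P[:,2]>zl)&(P[:,2]<zh)]
    Q=sel(.0065,.0135); Q=Q[(Q[:,0]>.43)&(Q[:,0]<.78)&(abs(Q[:,1]+.05)<.2)][:,:2]
    # remove isolated + tape
    Q=Q[np.hypot(Q[:,0]-.417,Q[:,1]+.118)>.062]
    from scipy.spatial import cKDTree
    t=cKDTree(Q); Q=Q[[len(a)>=6 for a in t.query_ball_point(Q,.008)]]
    print(n,"stand",rectfit(Q,0,0,.3))
    Q=sel(.138,.1455); Q=Q[(Q[:,0]>.43)&(abs(Q[:,1]+.05)<.2)][:,:2]
    t=cKDTree(Q); Q=Q[[len(a)>=6 for a in t.query_ball_point(Q,.006)]]
    print(n,"carrier",rectfit(Q,0,0,.25))
    Q=sel(.156,.168)
    for x,y in((.63,.111),(.72,-.161)):
        q=Q[np.hypot(Q[:,0]-x,Q[:,1]-y)<.015]; print("post",len(q),q.mean(0),(q.min(0)+q.max(0))/2)
    q=sel(.02,.03);q=q[np.hypot(q[:,0]-.417,q[:,1]+.118)<.07]; print("tape",q.min(0),q.max(0))
    q=sel(.1435,.152);q=q[(q[:,0]>.45)&(abs(q[:,1]+.05)<.15)]
    # height plane of carrier
    A=sel(.138,.1455);A=A[(A[:,0]>.45)&(abs(A[:,1]+.05)<.14)]
    print("plane",np.linalg.lstsq(np.c_[A[:,:2]-[.57,-.04],np.ones(len(A))],A[:,2],rcond=None)[0])
E
```

```text
scene stand (np.float64(0.3260000000000001), array([ 0.60933453, -0.04633215]), array([0.22682963, 0.31892426]))
scene carrier (np.float64(0.28000000000000014), array([ 0.57513726, -0.05913715]), array([0.20879939, 0.22992483]))
post 81 [0.63002017 0.10859209 0.1603513 ] [0.62796394 0.10744417 0.16039069]
post 87 [ 0.71766136 -0.15793591  0.1600042 ] [ 0.71728852 -0.15786556  0.16079204]Traceback (most recent call last):
  File "<stdin>", line 17, in <module>
    return umr_minimum(a, axis, None, out, keepdims, initial, where)
ValueError: zero-size array to reduction operation minimum which has no identity
```

```bash
python3 - <<'E'
from h import *
from scipy.spatial import cKDTree
Ps={n:(lambda f:f["P"][f["d"]>0])(np.load(n+"0.npz")) for n in("scene","side")}
for n,P in list(Ps.items())+[("both",np.vstack(list(Ps.values())))]:
    def sel(zl,zh): return P[(P[:,2]>zl)&(P[:,2]<zh)]
    Q=sel(.0065,.0135); Q=Q[(Q[:,0]>.43)&(Q[:,0]<.78)&(abs(Q[:,1]+.05)<.2)][:,:2]
    Q=Q[np.hypot(Q[:,0]-.417,Q[:,1]+.118)>.062]
    t=cKDTree(Q); Q=Q[[len(a)>=6 for a in t.query_ball_point(Q,.008)]]
    ys,cs,_=S=rectfit(Q,0,0,.3)
    Q=sel(.138,.1455); Q=Q[(Q[:,0]>.43)&(abs(Q[:,1]+.05)<.2)][:,:2]
    t=cKDTree(Q); Q=Q[[len(a)>=6 for a in t.query_ball_point(Q,.006)]]
    yc,cc,_=C=rectfit(Q,0,0,.25)
    print(n,S,C)
    Q=sel(.156,.168); pp=[]
    for x,y in((.63,.111),(.72,-.161)):
        q=Q[np.hypot(Q[:,0]-x,Q[:,1]-y)<.015]; pp.append(q.mean(0)[:2])
    d=pp[0]-pp[1]; print("posts",pp,np.hypot(*d),"yaw",np.arctan2(-d[0],d[1]))
    print(" rel carrier in stand",rot(ys).T@(cc-cs),yc-ys,"posts mid in stand",rot(ys).T@((pp[0]+pp[1])/2-cs))
    A=sel(.138,.1455);A=A[(A[:,0]>.45)&(abs(A[:,1]+.05)<.14)]
    print("plane",np.linalg.lstsq(np.c_[A[:,:2]-cc,np.ones(len(A))],A[:,2],rcond=None)[0])
    q=sel(.015,.03);q=q[np.hypot(q[:,0]-.417,q[:,1]+.118)<.08]; 
    if len(q): print("tape",q.min(0),q.max(0))
E
```

```text
scene (np.float64(0.3260000000000001), array([ 0.60933453, -0.04633215]), array([0.22682963, 0.31892426])) (np.float64(0.28000000000000014), array([ 0.57513726, -0.05913715]), array([0.20879939, 0.22992483]))
posts [array([0.63002017, 0.10859209]), array([ 0.71766136, -0.15793591])] 0.2805675508308561 yaw 0.31768799991154995
 rel carrier in stand [-0.03649702 -0.00117869] -0.045999999999999985 posts mid in stand [ 0.06804558 -0.00013911]
plane [ 0.00511069 -0.0009527   0.14163058]
side (np.float64(0.3160000000000001), array([ 0.60513116, -0.05146317]), array([0.22726292, 0.31753728])) (np.float64(0.13), array([ 1.04511955, -0.09350739]), array([1.15853171, 0.42052593]))
posts [array([0.62796652, 0.10568799]), array([ 0.71486764, -0.16050615])] 0.28001986489013325 yaw 0.3155497322575128
 rel carrier in stand [ 0.40513688 -0.17669637] -0.1860000000000001 posts mid in stand [0.07047906 0.00226359]
plane [0.00039276 0.00204262 0.14162778]
tape [ 0.36843506 -0.16613631  0.01511894] [ 0.47862694 -0.05488785  0.02804443]
both (np.float64(0.3160000000000001), array([ 0.60709058, -0.04863441]), array([0.23132553, 0.32032621])) (np.float64(0.13), array([ 1.03681823, -0.06316674]), array([1.14651068, 0.37274514]))
posts [array([0.62943861, 0.10776969]), array([ 0.71666804, -0.15884977])] 0.2805261310755784 yaw 0.3161917869777349
 rel carrier in stand [ 0.40393399 -0.147358  ] -0.1860000000000001 posts mid in stand [0.06987364 0.00145182]
plane [0.00092337 0.00048046 0.14203243]
tape [ 0.36843506 -0.16613631  0.01511894] [ 0.47862694 -0.05488785  0.02804443]
```

Stand yaw is about 0.319 rad. In the stand frame the carrier sits at about (-36, -1.5) mm and its yaw is off by -0.04 rad. The posts put home at x of about +13 mm, which leaves about 50 mm to push. I'll turn the gripper so both open fingers face the front edge, stage behind it, then lower.

```bash
python3 -m crank '[{"dp":[0,0,0],"delta_rot":[0,0,0.0199],"fingers":1},{"dp":[0,0,0],"delta_rot":[0,0,0.0199],"fingers":1},{"dp":[0,0,0],"delta_rot":[0,0,0.0199],"fingers":1},{"dp":[0,0,0],"delta_rot":[0,0,0.0199],"fingers":1},{"dp":[0,0,0],"delta_rot":[0,0,0.0199],"fingers":1},{"dp":[0,0,0],"delta_rot":[0,0,0.0199],"fingers":1},{"dp":[0,0,0],"delta_rot":[0,0,0.0199],"fingers":1},{"dp":[0,0,0],"delta_rot":[0,0,0.0199],"fingers":1},{"dp":[0,0,0],"delta_rot":[0,0,0.0199],"fingers":1},{"dp":[0,0,0],"delta_rot":[0,0,0.0199],"fingers":1},{"dp":[0,0,0],"delta_rot":[0,0,0],"fingers":1}]'
python3 -m crank '[{"dp":[-0.053,0.0093,0],"delta_rot":[0,0,0],"fingers":1},{"dp":[-0.053,0.0093,0],"delta_rot":[0,0,0],"fingers":1},{"dp":[-0.053,0.0093,0],"delta_rot":[0,0,0],"fingers":1},{"dp":[-0.053,0.0093,0],"delta_rot":[0,0,0],"fingers":1},{"dp":[-0.053,0.0093,0],"delta_rot":[0,0,0],"fingers":1},{"dp":[-0.053,0.0093,0],"delta_rot":[0,0,0],"fingers":1},{"dp":[-0.053,0.0093,0],"delta_rot":[0,0,0],"fingers":1},{"dp":[-0.053,0.0093,0],"delta_rot":[0,0,0],"fingers":1},{"dp":[0,0,0],"delta_rot":[0,0,0],"fingers":1},{"dp":[0,0,0],"delta_rot":[0,0,0],"fingers":1}]'
python3 - <<'E'
from h import *
s=manip.sense(); print(s["t"],s["tcp_pos"],R.from_quat(s["tool_rot"]).as_matrix().round(4).tolist(),s["force"])
m,Rm,o=cam("side"); im,d=manip.snapshot("side"); np.savez("side1.npz",im=im,d=d,P=cloud("side",d,m,Rm,o))
m,Rm,o=cam("scene"); im,d=manip.snapshot("scene"); P=cloud("scene",d,m,Rm,o); np.savez("scene1.npz",im=im,d=d,P=P)
E
```

```text
t: 1.02
tcp_pos: [0.6247, 0.0001, 0.3034]
tool_rot: [0.987, 0.159, -0.001, -0.0]
force: [0.2, -0.7, 0.7]
finger_gap: 0.998
gripper_force: 0.0
t: 1.85
tcp_pos: [0.4347, -0.1024, 0.304]
tool_rot: [0.987, 0.16, -0.0, -0.0]
force: [-0.1, -0.9, 0.4]
finger_gap: 1.002
gripper_force: 0.0
1.85 [ 0.43472305 -0.10244785  0.30398375] [[0.9489, 0.3155, -0.0001], [0.3155, -0.9489, 0.0003], [0.0, -0.0003, -1.0]] [-0.13851518 -0.94335461  0.38129521]
```

```bash
cat >> h.py <<'E'
from scipy.spatial import cKDTree
YS=.319
def carrier(P,C=np.array([.607,-.049])):
    # points in stand frame (approx)
    A=(P.reshape(-1,3)[:,:2]-C)@rot(YS); z=P.reshape(-1,3)[:,2]
    M=(z>.1365)&(z<.1455)&(abs(A[:,0])<.16)&(abs(A[:,1])<.135)
    Q=A[M]; Z=z[M]
    t=cKDTree(Q); k=np.array([len(a)>=6 for a in t.query_ball_point(Q,.006)]); Q=Q[k];Z=Z[k]
    yw,c,sz=rectfit(Q,0,0,0)
    pl=np.linalg.lstsq(np.c_[Q-c,np.ones(len(Q))],Z,rcond=None)[0]
    M=(z>.156)&(z<.168); pp=[]
    for s in(1,-1):
        q=A[M]; q=q[np.hypot(q[:,0]-.069,q[:,1]-s*.141)<.018]; pp.append(q.mean(0))
    d=pp[0]-pp[1]; py=np.arctan2(-d[0],d[1]); mid=(pp[0]+pp[1])/2
    rel=rot(py).T@(c-mid)
    print("carrier-posts x %.1f (home -55) y %.1f mm, yaw %.3f | size %s z %.4f slope %s | postyaw %.3f"%(*(rel*1000),yw-py,sz.round(3),pl[2]-.006,pl[:2].round(4),py+YS))
    return Q,rel,yw-py,c@rot(YS).T+C
E
python3 - <<'E'
from h import *
for n in("scene0","scene1","side1"):
    f=np.load(n+".npz"); P=f["P"][f["d"]>0]; print(n); r=carrier(P); print(r[3])
    B=(P[:,:2]-[.4347,-.1024]); B=B@rot(.3205)
    for s in(1,-1):
        q=(abs(B[:,0])<.03)&(abs(B[:,1]-s*.048)<.025)&(P[:,2]>.18)&(P[:,2]<.3)
        if q.any(): print("finger",s,q.sum(),"zmin",np.sort(P[q][:,2])[:5].round(4),"x",B[q&(P[:,2]<.26)][:,0].min(),B[q&(P[:,2]<.26)][:,0].max(),"y",B[q][:,1].min(),B[q][:,1].max())
    q=(P[:,2]>.03)&(P[:,2]<.1)&(abs(P[:,0]-.55)<.2)&(P[:,1]<-.2)&(P[:,1]>-.4)
    print("pot",P[q].min(0),P[q].max(0))
E
```

```text
scene0
carrier-posts x -104.3 (home -55) y -1.5 mm, yaw -0.036 | size [0.209 0.23 ] z 0.1355 slope [ 0.0045 -0.0025] | postyaw 0.317
[ 0.57518359 -0.0591204 ]
pot [ 0.5445379  -0.374312    0.03018559] [ 0.62474222 -0.29432729  0.09982733]
scene1
carrier-posts x -104.6 (home -55) y -1.5 mm, yaw -0.036 | size [0.209 0.23 ] z 0.1356 slope [ 0.0052 -0.0017] | postyaw 0.317
[ 0.5749986  -0.05918407]
finger 1 222 zmin [0.2451 0.2471 0.2478 0.2481 0.2485] x -0.006353023369387435 0.014279675488322457 y 0.03677902028721879 0.07212330995697677
finger -1 235 zmin [0.2458 0.2459 0.2469 0.2472 0.2474] x -0.006677260625658809 0.014592235984033591 y -0.07262485489060742 -0.035252884810794236
pot [ 0.5450216  -0.37339328  0.03001397] [ 0.62446505 -0.29425152  0.09986342]
side1
carrier-posts x nan (home -55) y nan mm, yaw nan | size [0.21  0.228] z 0.1352 slope [0.003  0.0019] | postyaw nan
[ 0.5743039  -0.06186448]
finger 1 255 zmin [0.2445 0.2448 0.246  0.2468 0.2469] x -0.0102838951255098 0.010417131274384156 y 0.040318602770769624 0.07214584601611466
finger -1 233 zmin [0.2449 0.2451 0.2485 0.2492 0.2494] x -0.010919037726827919 0.007842061738580635 y -0.07255399512808182 -0.03453055488338704
pot [ 0.54415209 -0.37631571  0.0300172 ] [ 0.62229114 -0.29682865  0.09912154]h.py:41: RuntimeWarning: Mean of empty slice.
  q=A[M]; q=q[np.hypot(q[:,0]-.069,q[:,1]-s*.141)<.018]; pp.append(q.mean(0))
  ret = um.true_divide(
```

The open tips reach 59 mm below the TCP and the fingers are ±11 mm thick in x. The gap to the front edge is about 30 mm. I'll lower to TCP z 0.182 and approach.

```bash
python3 -m crank '[{"dp":[0,0,0.06],"delta_rot":[0,0,0],"fingers":1},{"dp":[0,0,0.06],"delta_rot":[0,0,0],"fingers":1},{"dp":[0,0,0.06],"delta_rot":[0,0,0],"fingers":1},{"dp":[0,0,0.06],"delta_rot":[0,0,0],"fingers":1},{"dp":[0,0,0.003],"delta_rot":[0,0,0],"fingers":1},{"dp":[0.012,0,0],"delta_rot":[0,0,0],"fingers":1},{"dp":[0.012,0,0],"delta_rot":[0,0,0],"fingers":1},{"dp":[0.012,0,0],"delta_rot":[0,0,0],"fingers":1},{"dp":[0.006,0,0],"delta_rot":[0,0,0],"fingers":1},{"dp":[0,0,0],"delta_rot":[0,0,0],"fingers":1},{"dp":[0,0,0],"delta_rot":[0,0,0],"fingers":1},{"dp":[0,0,0],"delta_rot":[0,0,0],"fingers":1}]'
```

```text
t: 2.95
tcp_pos: [0.4555, -0.0954, 0.1831]
tool_rot: [0.987, 0.16, 0.0, 0.0]
force: [-0.1, -1.0, -0.1]
finger_gap: 1.0
gripper_force: 0.0
```

```bash
python3 -m crank '[{"dp":[0.002,0,0],"delta_rot":[0,0,0],"fingers":1},{"dp":[0.002,0,0],"delta_rot":[0,0,0],"fingers":1},{"dp":[0.002,0,0],"delta_rot":[0,0,0],"fingers":1},{"dp":[0.002,0,0],"delta_rot":[0,0,0],"fingers":1},{"dp":[0.002,0,0],"delta_rot":[0,0,0],"fingers":1},{"dp":[0.002,0,0],"delta_rot":[0,0,0],"fingers":1},{"dp":[0.002,0,0],"delta_rot":[0,0,0],"fingers":1},{"dp":[0.002,0,0],"delta_rot":[0,0,0],"fingers":1},{"dp":[0.002,0,0],"delta_rot":[0,0,0],"fingers":1},{"dp":[0.002,0,0],"delta_rot":[0,0,0],"fingers":1}]'; python3 -c "
from h import *
s=manip.sense();print(s['force'],s['ft_torque'])"
```

```text
t: 3.78
tcp_pos: [0.4627, -0.0919, 0.1819]
tool_rot: [0.987, 0.16, -0.003, -0.001]
force: [-6.5, -3.4, -0.1]
finger_gap: 0.999
gripper_force: 3.3
[-6.54539242 -3.35456027 -0.10329097] [-0.45596727  0.82775874 -0.35363455]
```

Contact at about 7 N. I'll keep pushing gently.

```bash
python3 -m crank '[{"dp":[0.002,0,0],"delta_rot":[0,0,0],"fingers":1},{"dp":[0.002,0,0],"delta_rot":[0,0,0],"fingers":1},{"dp":[0.002,0,0],"delta_rot":[0,0,0],"fingers":1},{"dp":[0.002,0,0],"delta_rot":[0,0,0],"fingers":1},{"dp":[0.002,0,0],"delta_rot":[0,0,0],"fingers":1},{"dp":[0.002,0,0],"delta_rot":[0,0,0],"fingers":1}]'; python3 -c "
from h import *
s=manip.sense();print(s['force'],s['ft_torque'])"
```

```text
t: 4.28
tcp_pos: [0.4683, -0.0902, 0.1818]
tool_rot: [0.987, 0.159, -0.003, -0.001]
force: [-7.0, -3.6, 0.5]
finger_gap: 1.002
gripper_force: 3.4
[-6.98381827 -3.63302067  0.48113431] [-0.53888756  0.83299386 -0.27232095]
```

```bash
python3 -m crank '[{"dp":[0.002,0,0],"delta_rot":[0,0,0],"fingers":1},{"dp":[0.002,0,0],"delta_rot":[0,0,0],"fingers":1},{"dp":[0.002,0,0],"delta_rot":[0,0,0],"fingers":1},{"dp":[0.002,0,0],"delta_rot":[0,0,0],"fingers":1},{"dp":[0.002,0,0],"delta_rot":[0,0,0],"fingers":1},{"dp":[0.002,0,0],"delta_rot":[0,0,0],"fingers":1},{"dp":[0.002,0,0],"delta_rot":[0,0,0],"fingers":1},{"dp":[0.002,0,0],"delta_rot":[0,0,0],"fingers":1}]'; python3 -c "
from h import *
s=manip.sense();print(s['force'],s['ft_torque'])
m,Rm,o=cam('scene'); im,d=manip.snapshot('scene'); P=cloud('scene',d,m,Rm,o); carrier(P[d>0])"
```

```text
t: 4.95
tcp_pos: [0.4753, -0.0874, 0.1817]
tool_rot: [0.987, 0.16, -0.004, -0.001]
force: [-6.9, -2.2, 1.2]
finger_gap: 1.001
gripper_force: 3.7
[-6.88441656 -2.22223804  1.19879991] [-0.39890869  0.95936565 -0.10008113]
carrier-posts x -92.0 (home -55) y -0.6 mm, yaw 0.009 | size [0.211 0.229] z 0.1355 slope [ 0.0054 -0.002 ] | postyaw 0.316
```

The carrier is now square (+0.009) with y at -0.6 mm and about 37 mm to go. I'll continue straight.

```bash
python3 -m crank '[{"dp":[0.002,0,0],"delta_rot":[0,0,0],"fingers":1},{"dp":[0.002,0,0],"delta_rot":[0,0,0],"fingers":1},{"dp":[0.002,0,0],"delta_rot":[0,0,0],"fingers":1},{"dp":[0.002,0,0],"delta_rot":[0,0,0],"fingers":1},{"dp":[0.002,0,0],"delta_rot":[0,0,0],"fingers":1},{"dp":[0.002,0,0],"delta_rot":[0,0,0],"fingers":1},{"dp":[0.002,0,0],"delta_rot":[0,0,0],"fingers":1},{"dp":[0.002,0,0],"delta_rot":[0,0,0],"fingers":1},{"dp":[0.002,0,0],"delta_rot":[0,0,0],"fingers":1},{"dp":[0.002,0,0],"delta_rot":[0,0,0],"fingers":1},{"dp":[0.002,0,0],"delta_rot":[0,0,0],"fingers":1},{"dp":[0.002,0,0],"delta_rot":[0,0,0],"fingers":1}]'; python3 -m crank '[{"dp":[0.002,0,0],"delta_rot":[0,0,0],"fingers":1},{"dp":[0.002,0,0],"delta_rot":[0,0,0],"fingers":1},{"dp":[0.002,0,0],"delta_rot":[0,0,0],"fingers":1},{"dp":[0.002,0,0],"delta_rot":[0,0,0],"fingers":1},{"dp":[0.002,0,0],"delta_rot":[0,0,0],"fingers":1},{"dp":[0.002,0,0],"delta_rot":[0,0,0],"fingers":1},{"dp":[0.002,0,0],"delta_rot":[0,0,0],"fingers":1},{"dp":[0.002,0,0],"delta_rot":[0,0,0],"fingers":1},{"dp":[0.002,0,0],"delta_rot":[0,0,0],"fingers":1},{"dp":[0.002,0,0],"delta_rot":[0,0,0],"fingers":1},{"dp":[0.002,0,0],"delta_rot":[0,0,0],"fingers":1},{"dp":[0.002,0,0],"delta_rot":[0,0,0],"fingers":1}]'; python3 -c "
from h import *
s=manip.sense();print(s['force'],s['ft_torque'])
m,Rm,o=cam('scene'); im,d=manip.snapshot('scene'); P=cloud('scene',d,m,Rm,o); carrier(P[d>0])"
```

```text
t: 6.0
tcp_pos: [0.4864, -0.0835, 0.1817]
tool_rot: [0.987, 0.16, -0.004, -0.002]
force: [-7.2, -2.2, 1.3]
finger_gap: 1.0
gripper_force: 3.8
t: 7.0
tcp_pos: [0.4977, -0.0798, 0.1816]
tool_rot: [0.987, 0.16, -0.004, -0.001]
force: [-6.9, -2.7, 2.7]
finger_gap: 1.002
gripper_force: 3.8
[-6.90550038 -2.68278967  2.6613559 ] [-0.40312284  0.98680473 -0.06170961]
carrier-posts x -68.0 (home -55) y 0.2 mm, yaw 0.005 | size [0.211 0.229] z 0.1357 slope [ 0.0046 -0.0006] | postyaw 0.318
```

About 13 mm remain, so I'll use shorter bursts and watch the force.

```bash
python3 -m crank '[{"dp":[0.002,0,0],"delta_rot":[0,0,0],"fingers":1},{"dp":[0.002,0,0],"delta_rot":[0,0,0],"fingers":1},{"dp":[0.002,0,0],"delta_rot":[0,0,0],"fingers":1},{"dp":[0.002,0,0],"delta_rot":[0,0,0],"fingers":1},{"dp":[0.002,0,0],"delta_rot":[0,0,0],"fingers":1},{"dp":[0.001,0,0],"delta_rot":[0,0,0],"fingers":1},{"dp":[0.001,0,0],"delta_rot":[0,0,0],"fingers":1}]'; python3 -c "
from h import *
s=manip.sense();print(s['force'],s['ft_torque'])
m,Rm,o=cam('scene'); im,d=manip.snapshot('scene'); P=cloud('scene',d,m,Rm,o); carrier(P[d>0])"
```

```text
t: 7.63
tcp_pos: [0.5077, -0.0786, 0.1826]
tool_rot: [0.987, 0.16, 0.001, 0.0]
force: [0.6, -0.1, 0.2]
finger_gap: 0.998
gripper_force: 0.0
[ 0.6284313  -0.1262431   0.19963506] [ 0.04233317  0.02210738 -0.03291266]
carrier-posts x -56.8 (home -55) y -0.2 mm, yaw 0.010 | size [0.211 0.229] z 0.1339 slope [-0.0035 -0.0012] | postyaw 0.321
```

```bash
python3 -m crank '[{"dp":[0.001,0,0],"delta_rot":[0,0,0],"fingers":1},{"dp":[0.001,0,0],"delta_rot":[0,0,0],"fingers":1},{"dp":[0.001,0,0],"delta_rot":[0,0,0],"fingers":1},{"dp":[0.001,0,0],"delta_rot":[0,0,0],"fingers":1}]'; python3 -c "
from h import *
s=manip.sense();print(s['force'],s['ft_torque'])
m,Rm,o=cam('scene'); im,d=manip.snapshot('scene'); P=cloud('scene',d,m,Rm,o); carrier(P[d>0])"
```

```text
t: 8.02
tcp_pos: [0.5088, -0.0778, 0.1825]
tool_rot: [0.987, 0.16, 0.0, 0.0]
force: [1.2, -0.3, -0.2]
finger_gap: 0.998
gripper_force: 0.1
[ 1.22485746 -0.28742291 -0.18899282] [0.00277614 0.06962901 0.03579786]
carrier-posts x -56.4 (home -55) y 1.0 mm, yaw -0.003 | size [0.209 0.229] z 0.1339 slope [-0.0031 -0.0011] | postyaw 0.316
```

The force vanished and the carrier moved ahead, so it seems to have dropped in. My height filter clips the home height, so I'll re-measure with it widened.

```bash
sed -i 's/(z>.1365)/(z>.128)/' h.py; python3 -c "
from h import *
m,Rm,o=cam('scene'); im,d=manip.snapshot('scene'); P=cloud('scene',d,m,Rm,o); Q,rel,y,c=carrier(P[d>0])
np.savez('scene2.npz',im=im,d=d,P=P); Z=P[d>0]
A=(Z[:,:2]-[.607,-.049])@rot(.318)-[.0135,0]
for x,yy in((80,60),(80,0),(80,-60),(-80,60),(-80,0),(-80,-60),(0,100),(0,-100),(-40,100),(-40,-100)):
  M=(abs(A[:,0]*1000-x)<12)&(abs(A[:,1]*1000-yy)<12)&(abs(Z[:,2]-.14)<.012); print(x,yy,M.sum(),np.median(Z[M][:,2]).round(4) if M.any() else None)
f=np.load('scene1.npz');Z=f['P'][f['d']>0]
A=(Z[:,:2]-[.607,-.049])@rot(.318)-[-.036,0]
print('before')
for x,yy in((80,60),(80,0),(80,-60),(-80,60),(-80,0),(-80,-60),(-40,100),(-40,-100)):
  M=(abs(A[:,0]*1000-x)<12)&(abs(A[:,1]*1000-yy)<12)&(abs(Z[:,2]-.14)<.012); print(x,yy,M.sum(),np.median(Z[M][:,2]).round(4) if M.any() else None)
cv2.imwrite('pics/scene2.png',im[100:330,100:480,::-1].repeat(2,0).repeat(2,1))
"
```

```text
carrier-posts x -56.5 (home -55) y 0.0 mm, yaw -0.001 | size [0.211 0.23 ] z 0.1332 slope [-0.0069  0.0009] | postyaw 0.318
80 60 149 0.1378
80 0 147 0.1372
80 -60 153 0.1371
-80 60 101 0.1375
-80 0 101 0.1373
-80 -60 107 0.137
0 100 91 0.1373
0 -100 89 0.1376
-40 100 110 0.1372
-40 -100 116 0.1379
before
80 60 127 0.1411
80 0 129 0.1421
80 -60 133 0.1422
-80 60 92 0.1409
-80 0 92 0.1405
-80 -60 93 0.1411
-40 100 94 0.1408
-40 -100 109 0.1407
```

View pics/scene2.png

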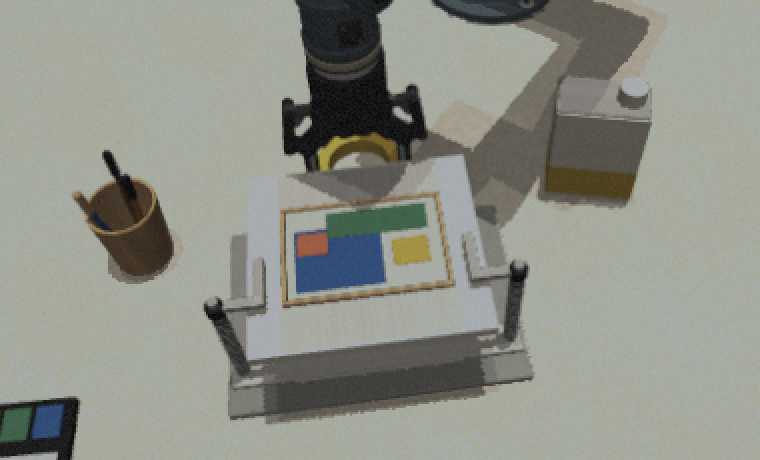

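All around its rim the top is at 137-138 mm, so the centre is near 131.5 mm: level, square and home. The picture shows the carrier sitting between the posts with the canvas clear. Now back off, lift, and check once more.

```bash
python3 -m crank '[{"dp":[-0.01,0,0],"delta_rot":[0,0,0],"fingers":1},{"dp":[-0.03,0,0],"delta_rot":[0,0,0],"fingers":1},{"dp":[-0.04,0,0],"delta_rot":[0,0,0],"fingers":1},{"dp":[-0.03,0,0],"delta_rot":[0,0,0],"fingers":1},{"dp":[0,0,-0.04],"delta_rot":[0,0,0],"fingers":1},{"dp":[0,0,-0.06],"delta_rot":[0,0,0],"fingers":1},{"dp":[0,0,-0.06],"delta_rot":[0,0,0],"fingers":1},{"dp":[0,0,0],"delta_rot":[0,0,0],"fingers":1},{"dp":[0,0,0],"delta_rot":[0,0,0],"fingers":1},{"dp":[0,0,0],"delta_rot":[0,0,0],"fingers":1}]'; python3 -c "
from h import *
m,Rm,o=cam('scene'); im,d=manip.snapshot('scene'); P=cloud('scene',d,m,Rm,o); carrier(P[d>0]); Z=P[d>0]
A=(Z[:,:2]-[.607,-.049])@rot(.318)-[.0135,0]
for x,yy in((80,70),(80,-70),(-80,70),(-80,-70),(0,100),(0,-100)):
  M=(abs(A[:,0]*1000-x)<12)&(abs(A[:,1]*1000-yy)<12)&(abs(Z[:,2]-.14)<.012); print(x,yy,np.median(Z[M][:,2]).round(4))
"
```

```text
t: 8.95
tcp_pos: [0.4557, -0.095, 0.2622]
tool_rot: [0.987, 0.16, -0.0, -0.0]
force: [0.4, 0.7, 0.0]
finger_gap: 0.996
gripper_force: 0.0
carrier-posts x -55.8 (home -55) y -0.3 mm, yaw -0.001 | size [0.209 0.23 ] z 0.1332 slope [-0.0073  0.0007] | postyaw 0.318
80 70 0.1374
80 -70 0.1371
-80 70 0.1375
-80 -70 0.1371
0 100 0.1371
0 -100 0.1375
```

Home, level and square, with the robot clear of everything.

```bash
python3 -c "
from station import manip
print(manip.sign_off())"
```

```text
the job is handed in; nothing more can be done
None
```

The carrier is home on all three balls, and I've handed the job in with the robot backed off clear; the hand-in gave no verdict. My last camera check put it level (rim heights within 0.5 mm), square to about 0.001 rad and within about 0.3 mm of y = 0. The push read about 7–8 N at every check, and the whole job took about 9 s of robot time.

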